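Move the warm colours to the spray rack in spraying order

ROBOT

A 7-joint arm with a two-finger parallel gripper is mounted at the origin on a cart in front of the work surface, level with it; the furniture and walls round the work are solid. World frame = base frame: x ahead of the robot, y to its left, z up, the work surface at z = 0. Lengths are in m, angles in rad, forces in N, time in s.
With the tool pointing down it reaches from about 0.4 to 0.925 m from the base axis. Payload 5.6 kg.
Tool frame: the origin (TCP) lies on the front face of the gripper's body, between the roots of the fingers; the fingertips stand 73 mm ahead of it and the grasp point (between the pads) lies 54 mm ahead of it; z points along the fingers, y is the line along which they close (so a half turn about z gives the same grasp; the last joint's range is limited). The gripper opens to 85 mm and grips with 20 to 120 N. Pads are 22 mm wide; open, the fingers measure 114 mm over their backs; the gripper's body (76 mm by 85 mm) begins 54 mm behind the grasp point. The pads swing forward as they close: fully open they stand 13 mm farther back than shut.
Start: joints at [-1.325, 0.468, -0.012, 1.603, 0.006, 1.071, -0.056], TCP at [0.185, 0.623, 0.304] pointing down, gripper open.
Joint ranges: [-2.53, 2.53], [-0.31, 2.02], [-1.57, 1.55], [0.28, 2.44], [-1.29, 4.43], [0.15, 1.84], [-2.92, 2.92]. Speed limits (rad/s): [2.57, 2.57, 3.14, 3.14, 3.14, 3.14, 3.14].

INTERFACE

Orientations are given as a rotation vector (axis times angle).
In Python, from station import ctrl gives the robot as it stands.
- The arm moves only by the tool drive_tool, never from a script. Its argument "deltas" is a list that holds one entry, the list of rows, each a list of 7 numbers: the shift along the world's x, y, z in cm, then the turn, a rotation vector about the world's x, y, z in degrees, then the opening, from -1 (shut) to 1 (fully open). A call has 1 to 8 rows; each row shifts and turns the commanded pose from where the row before left it; what a row does not reach is not made up. A row lasts 1/8 s, in which the tool goes at most 62.5 mm and 10.7 degrees, less where a joint would pass 70% of its speed; a pose out of reach is approached as far as the arm can. A call with a gripper value outside its range is refused whole. The fingers move at their own pace and stop on an object; "newtons" is the grip in N (left out, the last holds). Time passes only in rows, so rows that do not move let the fingers close. It gives the time, the measured TCP pose, the force, the opening and the grip force at its end, in the units of the state.
- ctrl.state(): the state, without advancing time (a new reading comes with each control period).
- ctrl.camera(name): name is "scene" or "side" or "wrist"; returns a dict with "image" (384x512x3 uint8, red, green, blue), "vfov" (degrees; the focal length in pixels is half the picture's height over the tangent of half this angle, whatever the lens; pixels are square), "cx", "cy" (the principal point, pixels), "origin" and "orientation" of the camera in the world; the wrist camera has in their place "T_tool_cam" (4x4, takes a point from camera to tool coordinates, whose origin is the TCP and whose axes are the flange's). Camera axes: x right, y down, z forward; pixel columns grow to the right and rows downward; lengths in m; the calibration is good to about 2 mm. A picture is of the moment at which its call begins: read the wrist's pose just before it. There is no depth.
- ctrl.hand_in(): hands the job in; it is judged then, once.
The state is a dict: "time": time; "joints": joint angles; "qd": joint speeds; "joint_torque": joint torques, N m; "eef_pos": TCP position; "ee_rot": TCP orientation; "wrist_force": force on the tool from outside, world axes, zero at the start; "ft_torque": the same for the moment, N m; "width": finger opening in m; "gripper_force": force on a finger pad.
Only numpy, scipy, OpenCV 4.12 (cv2) and the standard library are available. Lean on these libraries where they do the work, as an engineer would, in place of code of your own. Each camera call takes 0.05 s, during which the arm holds its last target. There are 200 camera calls.

TASK

The coloured cocoa butter is warm and stands in the bottle warmer in today's spraying order, first colour next to the control box. Move all four bottles into the spray rack in the same order, so that the first colour stands in the hole next to the airbrush and the last in the hole farthest from it. Keep the bottles upright on the way and set each one down gently, without dropping it, fully down on the floor of its hole.

Things in the scene. Friction and masses are not known exactly. Their poses are not given: they have to be found in the camera images.
- bottle_red: red bottle of cocoa butter, upright, round: straight red body 44 mm in diameter up to 100 mm (white band at 22 to 66 mm), then a shoulder and a white cap, 30 mm in diameter, with a red dot on top; 122 mm tall, 0.12 to 0.22 kg, rigid. Origin: centre of its underside, z up its axis; its yaw means nothing. At the start it stands in the cup of its colour.
- bottle_yellow: yellow bottle of cocoa butter, upright, round: straight yellow body 44 mm in diameter up to 100 mm (white band at 22 to 66 mm), then a shoulder and a white cap, 30 mm in diameter, with a yellow dot on top; 122 mm tall, 0.12 to 0.22 kg, rigid. Origin: centre of its underside, z up its axis; its yaw means nothing. At the start it stands in the cup of its colour.
- bottle_green: green bottle of cocoa butter, upright, round: straight green body 44 mm in diameter up to 100 mm (white band at 22 to 66 mm), then a shoulder and a white cap, 30 mm in diameter, with a green dot on top; 122 mm tall, 0.12 to 0.22 kg, rigid. Origin: centre of its underside, z up its axis; its yaw means nothing. At the start it stands in the cup of its colour.
- bottle_blue: blue bottle of cocoa butter, upright, round: straight blue body 44 mm in diameter up to 100 mm (white band at 22 to 66 mm), then a shoulder and a white cap, 30 mm in diameter, with a blue dot on top; 122 mm tall, 0.12 to 0.22 kg, rigid. Origin: centre of its underside, z up its axis; its yaw means nothing. At the start it stands in the cup of its colour.
- cup_red: red silicone cup of the warmer, fixed, open at the top: 68 mm outside and 58 mm inside diameter, 34 mm high, floor 4 mm thick (the bottle stands on it). Origin: centre of its underside, 18 mm above the table; axes as the warmer's. It stays in place, empty, when its bottle has gone.
- cup_yellow: yellow silicone cup of the warmer, fixed, open at the top: 68 mm outside and 58 mm inside diameter, 34 mm high, floor 4 mm thick (the bottle stands on it). Origin: centre of its underside, 18 mm above the table; axes as the warmer's. It stays in place, empty, when its bottle has gone.
- cup_green: green silicone cup of the warmer, fixed, open at the top: 68 mm outside and 58 mm inside diameter, 34 mm high, floor 4 mm thick (the bottle stands on it). Origin: centre of its underside, 18 mm above the table; axes as the warmer's. It stays in place, empty, when its bottle has gone.
- cup_blue: blue silicone cup of the warmer, fixed, open at the top: 68 mm outside and 58 mm inside diameter, 34 mm high, floor 4 mm thick (the bottle stands on it). Origin: centre of its underside, 18 mm above the table; axes as the warmer's. It stays in place, empty, when its bottle has gone.
- warmer: Bottle warmer, fixed: low steel base 98 x 374 mm with a row of four cups along its y axis at y = +112.5, +37.5, -37.5, -112.5 mm, x = 0; grey control box (60 mm long, knob up to 73 mm high) at its +y end. First place: y = +112.5 mm, next to the control box. Colours stand in any order. Origin: on the table under the middle of the row; z up.
- spray_rack: Spray rack, fixed: white sheet, top 46 mm high, 92 mm wide, four round 62 mm holes at x = 0, y = -112.5, -37.5, +37.5, +112.5 mm, all empty; bottles stand on its black-matted floor 6 mm above the table. Silver airbrush, 130 mm tall, in a black socket at its -y end (y = -194 mm). First hole: y = -112.5 mm, next to it. Origin: on the table under the middle of the row; z up.

How it is judged:
By the outcome, as a careful person would: the job done as asked, in the order asked, and still so for the second after the job is handed in, with the robot touching nothing.
It also fails if it takes over 115 s, if anything falls off the work surface, if the arm or the gripper's body presses on something with over 40 N, if the wrist force passes 120 N, or if a joint passes its speed limit or range.

## Working session

There is one attempt and no reset: what is moved stays moved. The work goes in short steps, Python scripts to look and compute and a tool call to move; the robot and the scene stay as the last step left them, time stands still between calls to the robot, and variables do not carry over. Pictures are saved under pics/ and viewed, at most 14 in all, crops included, and the job is handed in when it is done.

Besides the shell and the picture viewer there is one more tool, called after "Emit:" by a JSON object that holds its "name" and its "arguments", one argument or row to a line. drive_tool: Moves the arm, as the interface text tells. Its arguments: {"type":"object","properties":{"deltas":{"type":"array"},"newtons":{"type":"number"}},"required":["deltas"]}

```bash
ls; mkdir -p pics
python3 - <<'E'
from station import ctrl
import cv2,pickle
s=ctrl.state(); print({k:s[k] for k in('time','eef_pos','ee_rot','width','wrist_force')})
d={}
for n in('scene','side','wrist'):
    c=ctrl.camera(n); d[n]=c
    cv2.imwrite(f'pics/{n}0.png',c['image'][:,:,::-1])
    print(n,{k:v for k,v in c.items() if k!='image'})
import numpy as np
cv2.imwrite('pics/all0.png',np.hstack([cv2.resize(d[n]['image'],(400,300))[:,:,::-1] for n in('side','wrist')]))
pickle.dump(d,open('c0.pkl','wb'))
E
```

```text
pics
{'time': 0.0, 'eef_pos': array([0.18506612, 0.62265218, 0.30291329]), 'ee_rot': array([-4.52192366e-01, -3.10872085e+00,  2.77416261e-03]), 'width': 0.08540368893148229, 'wrist_force': array([-0.09551783, -0.27509038,  0.00076249])}
scene {'vfov': 56.99941077887724, 'cx': 251.771613750866, 'cy': 198.0488277106669, 'origin': array([0.28201584, 0.49283079, 0.79774072]), 'orientation': array([-0.55712446,  2.82967411, -0.88671313])}
side {'vfov': 53.01670279269564, 'cx': 253.30674094411583, 'cy': 185.8305655272216, 'origin': array([ 0.32313753, -1.06758548,  0.69983917]), 'orientation': array([-2.11167732,  0.16946714, -0.08212142])}
wrist {'vfov': 68.07055669085013, 'cx': 254.48865369746906, 'cy': 188.55446115107208, 'T_tool_cam': array([[-9.13133467e-04, -9.47893369e-01, -3.18586451e-01,
         8.20736676e-02],
       [ 9.99999446e-01, -6.98550084e-04, -7.87798626e-04,
        -5.21738197e-04],
       [ 5.24200502e-04, -3.18586993e-01,  9.47893482e-01,
        -6.87835105e-02],
       [ 0.00000000e+00,  0.00000000e+00,  0.00000000e+00,
         1.00000000e+00]])}
```

View pics/scene0.png

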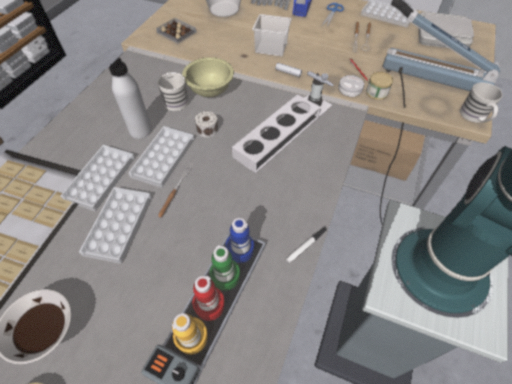

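View pics/all0.png

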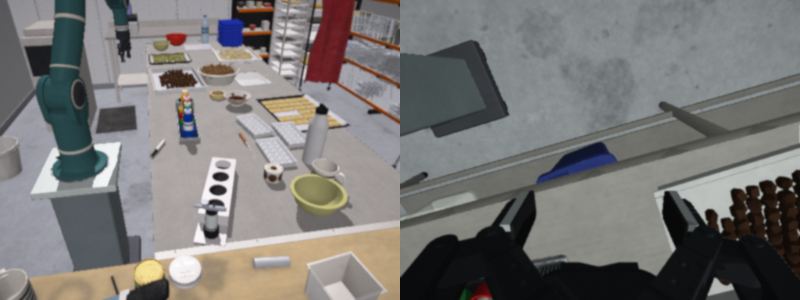

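Run:
```python
import cv2,pickle,numpy as np
d=pickle.load(open('c0.pkl','rb'))
a=d['scene']['image'][205:384,130:280,::-1]; b=d['scene']['image'][70:180,215:345,::-1]; c=d['side']['image'][105:185,210:270,::-1]; e=d['side']['image'][190:320,240:320,::-1]
f=lambda i:cv2.resize(i,(400,300),interpolation=cv2.INTER_NEAREST)
cv2.imwrite('pics/crop0.png',np.vstack([np.hstack([f(a),f(b)]),np.hstack([f(c),f(e)])]))
```

```text
(no output)
```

View pics/crop0.png

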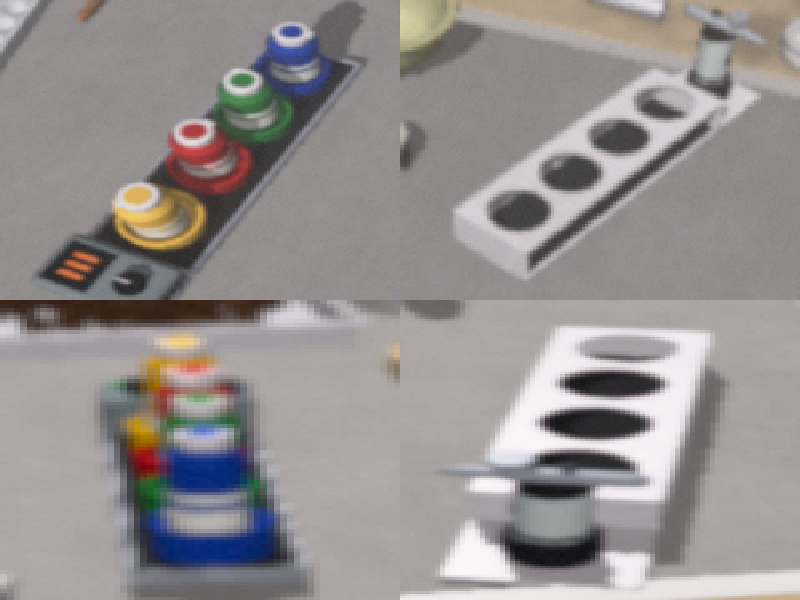

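```bash
cat > h.py <<'E'
import cv2,numpy as np
from scipy.spatial.transform import Rotation as R
def pt(c,uv,z,T=None):
    f=192/np.tan(np.radians(c['vfov']/2))
    d=np.array([(uv[0]-c['cx'])/f,(uv[1]-c['cy'])/f,1])
    if T is None: o,M=c['origin'],R.from_rotvec(c['orientation']).as_matrix()
    else: o,M=T[:3,3],T[:3,:3]
    d=M@d; return o+d*(z-o[2])/d[2]
def blob(m,roi):
    x0,y0,x1,y1=roi; z=np.zeros(m.shape,np.uint8); z[y0:y1,x0:x1]=m[y0:y1,x0:x1]
    n,l,s,c=cv2.connectedComponentsWithStats(z)
    return sorted([(s[i,4],c[i],l==i) for i in range(1,n)],key=lambda t:-t[0])
E
python3 - <<'E'
from h import *; import pickle
d=pickle.load(open('c0.pkl','rb'))
for cam,dots,holes in(('scene',dict(y=(182,321),r=(202,284),g=(221,253),b=(239,224)),[(300.5,107.8),(286,120),(270.3,133),(253.7,147)]),('side',dict(y=(237,116.5),r=(239,124),g=(239.5,132),b=(240.5,140)),[])):
    c=d[cam]; hsv=cv2.cvtColor(c['image'],cv2.COLOR_RGB2HSV); P=[]
    for k,(u,v) in dots.items():
        r=5; w=hsv[int(v)-r:int(v)+r+1,u_-r:u_+r+1,1].astype(float) if (u_:=int(u)) else 0
        # dot: saturated blob containing the middle, limited to the cap
        b=[t for t in blob((hsv[...,1]>110).astype(np.uint8),(u_-6,int(v)-5,u_+7,int(v)+6))]
        b=min(b,key=lambda t:np.hypot(*(t[1]-[u,v])))
        p=pt(c,b[1],.144); P.append(p); print(cam,k,b[0],b[1].round(1),p.round(4))
    P=np.array(P); print('spacing',np.linalg.norm(np.diff(P,axis=0),axis=1))
    H=[]
    g=cv2.cvtColor(c['image'],cv2.COLOR_RGB2GRAY)
    for u,v in holes:
        b=blob((g<130).astype(np.uint8),(int(u)-15,int(v)-12,int(u)+15,int(v)+12))[0]
        cn,_=cv2.findContours(b[2].astype(np.uint8),cv2.RETR_EXTERNAL,cv2.CHAIN_APPROX_NONE)
        e=cv2.fitEllipse(cv2.convexHull(max(cn,key=len))) ; p=pt(c,e[0],.046);H.append(p);print('hole',b[0],np.round(e[0],1),np.round(e[1],1),p.round(4))
    if H: print('spacing',np.linalg.norm(np.diff(np.array(H),axis=0),axis=1))
E
```

```text
scene y 65 [181. 321.] [0.4762 0.3736 0.144 ]
scene r 51 [202.  282.6] [0.4741 0.2939 0.144 ]
scene g 2 [221.5 253. ] [0.466  0.2226 0.144 ]
scene b 27 [238.6 223.1] [0.4621 0.1447 0.144 ]
spacing [0.07968243 0.07174285 0.07805022]
hole 86 [298.6 108.1] [ 9.3 15.1] [ 0.4829 -0.3638  0.046 ]
hole 177 [285.6 119.7] [11.7 18.4] [ 0.5034 -0.2988  0.046 ]
hole 200 [269.9 132.9] [12.9 19.3] [ 0.528 -0.228  0.046]
hole 222 [253.2 146.7] [13.7 20.1] [ 0.5526 -0.1578  0.046 ]
spacing [0.06815445 0.07491236 0.07439025]
side y 4 [236.5 115.5] [0.4759 0.3785 0.144 ]
side r 39 [235.7 123.5] [0.4632 0.2965 0.144 ]
side g 3 [243. 128.] [0.4847 0.2481 0.144 ]
side b 6 [240.  138.5] [0.4621 0.1572 0.144 ]
spacing [0.08297086 0.0530428  0.09363989]
```

Emit:
{"name": "drive_tool", "arguments": {
  "deltas": [
    [[3.6,-3.0,0,0,0,-9.66,1],[3.6,-3.0,0,0,0,-9.66,1],[3.6,-3.0,0,0,0,-9.66,1],[3.6,-3.0,0,0,0,-9.66,1],[3.6,-3.0,0,0,0,-9.66,1],[3.6,-3.0,0,0,0,-9.66,1],[3.6,-3.0,0,0,0,-9.66,1],[3.6,-3.0,0,0,0,-9.66,1]]
  ]
}}

```text
time: 1.15
eef_pos: [0.474, 0.382, 0.3038]
ee_rot: [-2.3, -2.14, 0.0]
wrist_force: [0.6, -0.1, 0.1]
width: 0.0851
gripper_force: 0.0
```

Emit:
{"name": "drive_tool", "arguments": {
  "deltas": [
    [[0,0,0,0,0,0,1],[0,0,0,0,0,0,1]]
  ]
}}

```text
time: 1.4
eef_pos: [0.4725, 0.3835, 0.3035]
ee_rot: [-2.293, -2.147, 0.001]
wrist_force: [-0.1, 0.3, 0.3]
width: 0.0854
gripper_force: 0.0
```

```bash
cat >> h.py <<'E'
def snap(ctrl):
    s=ctrl.state(); c=ctrl.camera('wrist')
    T=np.eye(4);T[:3,:3]=R.from_rotvec(s['ee_rot']).as_matrix();T[:3,3]=s['eef_pos']
    y=T[:3,1]; print('t',round(s['time'],2),'tcp',s['eef_pos'].round(4),'yaw_y',np.degrees(np.arctan2(y[1],y[0])).round(1),'zt',T[:3,2].round(4),'F',s['wrist_force'].round(1))
    c['T']=T@c['T_tool_cam']; return s,c
E
python3 - <<'E'
from h import *; from station import ctrl; import pickle
s,c=snap(ctrl); pickle.dump(c,open('w1.pkl','wb')); cv2.imwrite('pics/w1.png',c['image'][:,:,::-1]); print(s['joints'].round(2))
E
```

```text
t 1.4 tcp [0.4725 0.3835 0.3035] yaw_y -3.8 zt [-0.001  0.    -1.   ] F [-0.1  0.3  0.3]
[-1.02  0.41  0.37  1.73 -0.17  1.04 -0.66]
```

View pics/w1.png

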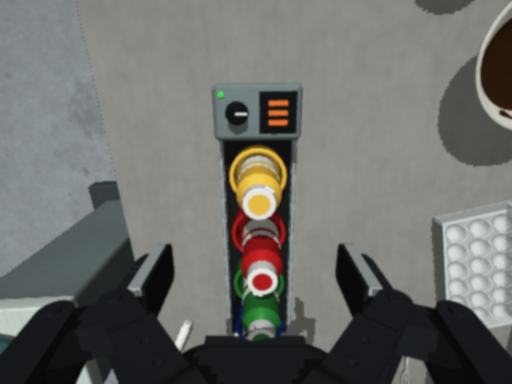

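Run:
```python
from h import *; import pickle
c=pickle.load(open('w1.pkl','rb')); hsv=cv2.cvtColor(c['image'],cv2.COLOR_RGB2HSV)
P=[]
for roi in((246,190,275,218),(248,268,280,295)):
    for b in blob(((hsv[...,1]<90)&(hsv[...,2]>170)).astype(np.uint8),roi)[:1]:
        # cap disc: white ring, outer contour, top face z .144
        cn,_=cv2.findContours(b[2].astype(np.uint8),cv2.RETR_EXTERNAL,cv2.CHAIN_APPROX_NONE); e=cv2.fitEllipse(max(cn,key=len)); print('ring',b[0],np.round(e[0],1),np.round(e[1],1),pt(c,e[0],.144,c['T']).round(4))
    for b in blob((hsv[...,1]>120).astype(np.uint8),roi)[:3]: print(b[0],b[1].round(1),pt(c,b[1],.144,c['T']).round(4))
# cup rings are z .052 ; yellow cup ring extents
```

```text
ring 416 [259.7 202.8] [30.2 31.7] [0.476 0.375 0.144]
329 [258.9 204.4] [0.4752 0.3735 0.144 ]
13 [273.  215.5] [0.4869 0.3622 0.144 ]
3 [246.3 216.7] [0.4635 0.3627 0.144 ]
ring 405 [261.5 280.7] [26.9 29.5] [0.4729 0.2954 0.144 ]
234 [261.9 281.7] [0.4732 0.2942 0.144 ]
58 [278.2 279.6] [0.4888 0.2956 0.144 ]
6 [249.8 293.7] [0.4608 0.2813 0.144 ]
```

Emit:
{"name": "drive_tool", "arguments": {
  "deltas": [
    [[0.3,-0.95,-3.0,0,0,0,1],[0,0,-4.0,0,0,0,1],[0,0,-4.0,0,0,0,1],[0,0,-2.5,0,0,0,1],[0,0,-1.15,0,0,0,1],[0,0,0,0,0,0,1],[0,0,0,0,0,0,-1],[0,0,0,0,0,0,-1]]
  ],
  "newtons": 40
}}

```text
time: 2.45
eef_pos: [0.4766, 0.374, 0.1586]
ee_rot: [-2.294, -2.146, -0.003]
wrist_force: [-0.3, 0.0, 0.2]
width: 0.0518
gripper_force: 0.0
```

Emit:
{"name": "drive_tool", "arguments": {
  "deltas": [
    [[0,0,0,0,0,0,-1],[0,0,0,0,0,0,-1],[0,0,0,0,0,0,-1],[0,0,0,0,0,0,-1]]
  ]
}}

```text
time: 2.95
eef_pos: [0.4765, 0.374, 0.1586]
ee_rot: [-2.294, -2.146, -0.002]
wrist_force: [-1.6, -0.3, 6.2]
width: 0.043
gripper_force: 40.1
```

Emit:
{"name": "drive_tool", "arguments": {
  "deltas": [
    [[0,0,2.0,0,0,0,-1],[0,0,4.0,0,0,0,-1],[0,0,5.0,0,0,0,-1],[0,0,4.2,0,0,0,-1],[0,-3.0,0,0,0,0,-1],[0.2,-4.5,0,0,0,-1.5,-1],[0.2,-5.0,0,0,0,-1.5,-1],[0.2,-5.0,0,0,0,-1.5,-1]]
  ]
}}

```text
time: 3.95
eef_pos: [0.482, 0.1967, 0.3104]
ee_rot: [2.378, 2.053, 0.002]
wrist_force: [0.2, 0.5, -2.0]
width: 0.0434
gripper_force: 41.1
```

Emit:
{"name": "drive_tool", "arguments": {
  "deltas": [
    [[0.3,-5.6,0,0,0,-1.5,-1],[0.3,-5.6,0,0,0,-1.5,-1],[0.3,-5.6,0,0,0,-1.5,-1],[0.3,-5.6,0,0,0,-1.5,-1],[0.3,-5.6,0,0,0,-1.5,-1],[0.3,-5.6,0,0,0,-1.5,-1],[0.2,-5.6,0,0,0,-1.5,-1],[0,-4.2,0,0,0,0,-1]]
  ]
}}

```text
time: 4.95
eef_pos: [0.5016, -0.2381, 0.3105]
ee_rot: [2.556, 1.825, 0.001]
wrist_force: [0.3, 0.6, -1.4]
width: 0.0429
gripper_force: 41.0
```

Emit:
{"name": "drive_tool", "arguments": {
  "deltas": [
    [[0,0,0,0,0,0,-1],[0,0,0,0,0,0,-1]]
  ]
}}

```text
time: 5.2
eef_pos: [0.5021, -0.2348, 0.3097]
ee_rot: [-2.554, -1.828, -0.001]
wrist_force: [0.4, 0.4, -1.6]
width: 0.0433
gripper_force: 41.1
```

Run:
```python
from h import *; from station import ctrl; import pickle
s,c=snap(ctrl); pickle.dump(c,open('w2.pkl','wb')); cv2.imwrite('pics/w2.png',c['image'][:,:,::-1]); print(s['joints'].round(2),s['width'])
```

```text
t 5.2 tcp [ 0.5021 -0.2348  0.3097] yaw_y -18.8 zt [ 2.e-04  1.e-03 -1.e+00] F [ 0.4  0.4 -1.6]
[-0.19  0.34  0.71  1.87 -0.26  1.02  0.3 ] 0.043260940866243554
```

View pics/w2.png

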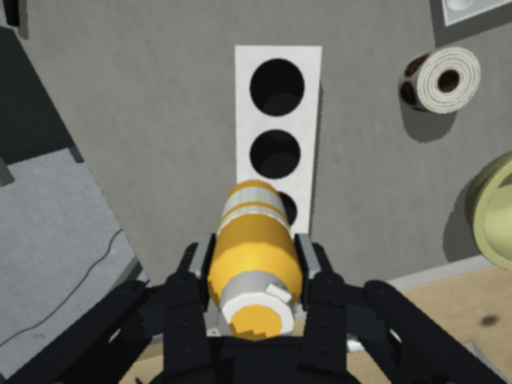

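Run:
```python
from h import *; import pickle
c=pickle.load(open('w2.pkl','rb')); g=cv2.cvtColor(c['image'],cv2.COLOR_RGB2GRAY); H=[]
for roi in((240,50,316,122),(240,124,310,180)):
    b=blob((g<110).astype(np.uint8),roi)[0]
    cn,_=cv2.findContours(b[2].astype(np.uint8),cv2.RETR_EXTERNAL,cv2.CHAIN_APPROX_NONE); e=cv2.fitEllipse(cv2.convexHull(max(cn,key=len)))
    print(b[0],np.round(e,1) if 0 else [np.round(x,1) for x in e]); p=pt(c,e[0],.046,c['T']); H.append(p); print(p.round(4))
    q=[pt(c,(e[0][0]+s*max(e[1])/2,e[0][1]),.046,c['T']) for s in(-1,1)]; print('dia',np.linalg.norm(q[0]-q[1]))
print('pitch',np.linalg.norm(H[0]-H[1]))
# rack sides: white mask extents per row
m=(g>175)
L=[];Rr=[]
for v in range(55,170,5):
    xs=np.where(m[v,225:335])[0]+225; L.append(pt(c,(xs[0]-.5,v),.046,c['T'])); Rr.append(pt(c,(xs[-1]+.5,v),.046,c['T']))
for A in(L,Rr):
    A=np.array(A); k=np.polyfit(A[:,1],A[:,0],1); print('edge x=k*y+c',k,'resid',np.abs(np.polyval(k,A[:,1])-A[:,0]).max())
A=(np.array(L)+np.array(Rr))/2;k=np.polyfit(A[:,1],A[:,0],1);print('mid',k,'width',np.linalg.norm(np.array(L)-Rr,axis=1).mean())
u=-np.array([k[0],1])/np.hypot(k[0],1); m4=(H[0][:2]+H[1][:2])/2
print('ang',np.degrees(np.arctan2(-u[1],-u[0])))
for i,n in((2.5,1),(1.5,2),(.5,3),(-.5,4)): print('hole',n,(m4+u*.075*i).round(4))
```

```text
2482 [array([276.7,  87. ]), array([54.3, 58. ]), np.float64(13.2)]
[ 0.5534 -0.1597  0.046 ]
dia 0.06387496118607561
1966 [array([274.6, 153.8]), array([48.9, 50.8]), np.float64(62.6)]
[ 0.5287 -0.23    0.046 ]
dia 0.060193359402267645
pitch 0.07457308189446889
edge x=k*y+c [0.35083198 0.56107026] resid 0.0008022405597816196
edge x=k*y+c [0.3527317  0.65815792] resid 0.0006910908909423252
mid [0.35179543 0.60960257] width 0.09125996027624837
ang 70.61836085570691
hole 1 [ 0.4788 -0.3717]
hole 2 [ 0.5037 -0.301 ]
hole 3 [ 0.5286 -0.2302]
hole 4 [ 0.5535 -0.1595]
```

Emit:
{"name": "drive_tool", "arguments": {
  "deltas": [
    [[-0.7,-4.5,0,0,0,-0.5,-1],[-0.8,-4.6,0,0,0,0,-1],[-0.83,-4.5,0,0,0,0,-1],[0,0,0,0,0,0,-1],[0,0,-3.0,0,0,0,-1],[0,0,-4.0,0,0,0,-1],[0,0,-2.0,0,0,0,-1],[0,0,0,0,0,0,-1]]
  ]
}}

```text
time: 6.25
eef_pos: [0.4791, -0.3698, 0.2183]
ee_rot: [-2.559, -1.818, 0.001]
wrist_force: [-0.3, 0.1, -1.2]
width: 0.0433
gripper_force: 41.3
```

Run:
```python
from h import *; from station import ctrl
s,c=snap(ctrl)
d=ctrl.camera('scene')['image'][60:180,205:345,::-1]; e=ctrl.camera('side')['image'][170:320,230:330,::-1]
f=lambda i:cv2.resize(i,(400,400),interpolation=cv2.INTER_CUBIC)
cv2.imwrite('pics/p3.png',np.hstack([f(d),f(e)]))
```

```text
t 6.25 tcp [ 0.4791 -0.3698  0.2183] yaw_y -19.2 zt [-0.0022  0.0018 -1.    ] F [-0.3  0.1 -1.2]
```

View pics/p3.png

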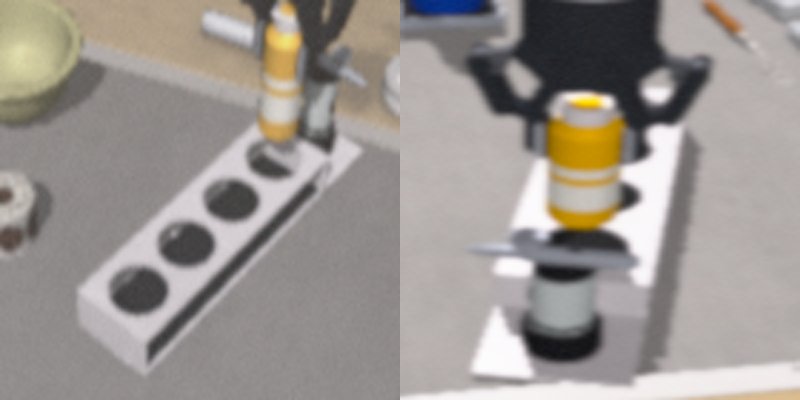

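Emit:
{"name": "drive_tool", "arguments": {
  "deltas": [
    [[0,-0.05,-2.0,0,0,0,-1],[0,0,-2.0,0,0,0,-1],[0,0,-1.5,0,0,0,-1],[0,0,-1.0,0,0,0,-1],[0,0,-0.4,0,0,0,-1],[0,0,0,0,0,0,-1],[0,0,0,0,0,0,-1]]
  ]
}}

```text
time: 7.28
eef_pos: [0.4791, -0.3722, 0.1509]
ee_rot: [2.562, 1.816, 0.001]
wrist_force: [-0.7, -0.1, -1.1]
width: 0.043
gripper_force: 41.3
```

Emit:
{"name": "drive_tool", "arguments": {
  "deltas": [
    [[0,0,-0.2,0,0,0,-1],[0,0,-0.15,0,0,0,-1],[0,0,-0.15,0,0,0,-1],[0,0,0,0,0,0,-1]]
  ]
}}

```text
time: 7.78
eef_pos: [0.4788, -0.3718, 0.1452]
ee_rot: [-2.563, -1.817, 0.0]
wrist_force: [0.1, 0.2, -1.4]
width: 0.0432
gripper_force: 41.3
```

Emit:
{"name": "drive_tool", "arguments": {
  "deltas": [
    [[0,0,-0.1,0,0,0,-1],[0,0,-0.1,0,0,0,-1],[0,0,0,0,0,0,-1]]
  ]
}}

```text
time: 8.15
eef_pos: [0.4788, -0.3719, 0.1433]
ee_rot: [-2.563, -1.817, 0.0]
wrist_force: [-0.2, -0.7, -2.1]
width: 0.043
gripper_force: 41.3
```

Emit:
{"name": "drive_tool", "arguments": {
  "deltas": [
    [[0,0,-0.1,0,0,0,-1],[0,0,0,0,0,0,-1]]
  ]
}}

```text
time: 8.4
eef_pos: [0.4789, -0.3721, 0.1426]
ee_rot: [2.563, 1.817, 0.0]
wrist_force: [-0.6, 0.9, 1.4]
width: 0.0431
gripper_force: 41.5
```

Emit:
{"name": "drive_tool", "arguments": {
  "deltas": [
    [[0,0,-0.05,0,0,0,-1],[0,0,0,0,0,0,-0.3],[0,0,0,0,0,0,0.3],[0,0,0,0,0,0,1],[0,0,0,0,0,0,1],[0,0,1.0,0,0,0,1],[0,0,4.0,0,0,0,1],[0,0,5.0,0,0,0,1]]
  ]
}}

```text
time: 9.4
eef_pos: [0.4785, -0.3717, 0.2428]
ee_rot: [-2.562, -1.816, 0.002]
wrist_force: [0.8, -0.3, 0.1]
width: 0.0855
gripper_force: 0.0
```

Run:
```python
from h import *; from station import ctrl
s,c=snap(ctrl)
d=ctrl.camera('scene')['image'][60:180,205:345,::-1]; e=c['image'][:,:,::-1]
f=lambda i:cv2.resize(i,(400,400),interpolation=cv2.INTER_CUBIC)
cv2.imwrite('pics/p4.png',np.hstack([f(d),f(e)]))
```

```text
t 9.4 tcp [ 0.4785 -0.3717  0.2428] yaw_y -19.3 zt [-1.7e-03  6.0e-04 -1.0e+00] F [ 0.8 -0.3  0.1]
```

View pics/p4.png

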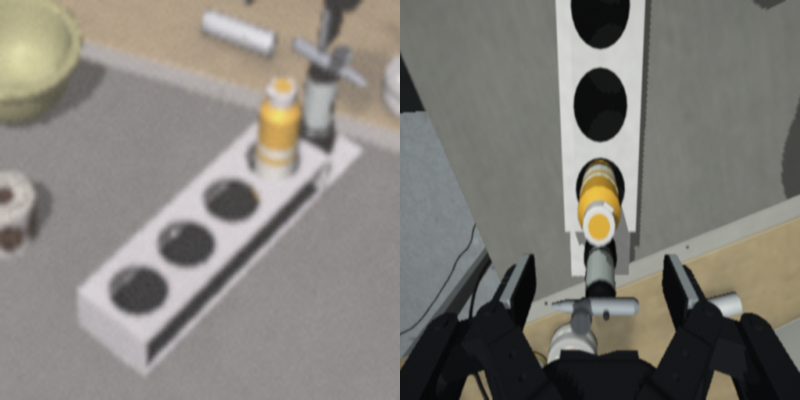

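Emit:
{"name": "drive_tool", "arguments": {
  "deltas": [
    [[0,1.5,3.5,0,0,0,1],[0,4.0,3.0,0,0,1.5,1],[0,5.0,0,0,0,1.5,1],[0,5.0,0,0,0,1.5,1],[0,5.0,0,0,0,1.5,1],[0,5.0,0,0,0,1.5,1],[0,5.0,0,0,0,1.5,1],[0,5.0,0,0,0,1.5,1]]
  ]
}}

```text
time: 10.5
eef_pos: [0.4786, -0.0154, 0.3073]
ee_rot: [2.385, 2.044, 0.002]
wrist_force: [0.3, -0.3, 0.3]
width: 0.0852
gripper_force: 0.0
```

Emit:
{"name": "drive_tool", "arguments": {
  "deltas": [
    [[-0.2,5.0,0,0,0,1.5,1],[-0.2,5.0,0,0,0,1.5,1],[-0.1,5.0,0,0,0,1.0,1],[0,5.0,0,0,0,1.0,1],[0,5.0,0,0,0,0,1],[0,4.0,0,0,0,0,1],[0,2.0,0,0,0,0,1],[0,0,0,0,0,0,1]]
  ]
}}

```text
time: 11.5
eef_pos: [0.4737, 0.2935, 0.3067]
ee_rot: [2.293, 2.147, -0.001]
wrist_force: [-0.7, -0.4, 0.1]
width: 0.0856
gripper_force: 0.0
```

```bash
cat > meas.py <<'E'
from h import *; from station import ctrl; import sys
# coloured dot of a cap near its expected place, seen from the wrist; pixels from projecting that place
def cap(ex,name):
    s,c=snap(ctrl); f=192/np.tan(np.radians(c['vfov']/2)); hsv=cv2.cvtColor(c['image'],cv2.COLOR_RGB2HSV)
    q=np.linalg.inv(c['T'])@np.r_[ex,1]; u=f*q[0]/q[2]+c['cx']; v=f*q[1]/q[2]+c['cy']
    roi=[int(max(0,k)) for k in(u-18,v-18,u+19,v+19)]
    b=[t for t in blob((hsv[...,1]>120).astype(np.uint8),roi) if t[0]>60]
    b=min(b,key=lambda t:np.hypot(*(t[1]-[u,v]))); x,y=np.where(b[2])[::-1]
    p=pt(c,b[1],ex[2],c['T']); print(name,'px',b[1].round(1),'area',b[0],'box',x.min(),x.max(),y.min(),y.max(),'pos',p.round(4),'cm to go',(100*(p-s['eef_pos'])[:2]).round(2))
    cv2.imwrite(f'pics/{name}.png',c['image'][:,:,::-1])
cap([float(sys.argv[1]),float(sys.argv[2]),.144],sys.argv[3])
E
python3 meas.py .473 .2942 red
```

```text
t 11.5 tcp [0.4737 0.2935 0.3067] yaw_y -3.7 zt [-2.e-04 -7.e-04 -1.e+00] F [-0.7 -0.4  0.1]
red px [254.4 192.2] area 318 box 245 264 183 201 pos [0.4733 0.2937 0.144 ] cm to go [-0.03  0.02]
```

Emit:
{"name": "drive_tool", "arguments": {
  "deltas": [
    [[0,0,-3.0,0,0,0,1],[0,0,-4.0,0,0,0,1],[0,0,-4.0,0,0,0,1],[0,0,-2.5,0,0,0,1],[0,0,-1.3,0,0,0,1],[0,0,0,0,0,0,1],[0,0,0,0,0,0,-1],[0,0,0,0,0,0,-1]]
  ]
}}

```text
time: 12.55
eef_pos: [0.4744, 0.2933, 0.16]
ee_rot: [2.294, 2.146, 0.003]
wrist_force: [0.8, -0.6, 0.5]
width: 0.0516
gripper_force: 0.0
```

Emit:
{"name": "drive_tool", "arguments": {
  "deltas": [
    [[0,0,0,0,0,0,-1],[0,0,0,0,0,0,-1],[0,0,0,0,0,0,-1],[0,0,0,0,0,0,-1]]
  ]
}}

```text
time: 13.05
eef_pos: [0.4742, 0.2935, 0.16]
ee_rot: [-2.294, -2.146, -0.002]
wrist_force: [-2.5, -0.0, 6.3]
width: 0.0431
gripper_force: 40.1
```

Emit:
{"name": "drive_tool", "arguments": {
  "deltas": [
    [[0,0,2.0,0,0,0,-1],[0,0,4.0,0,0,0,-1],[0,0,5.0,0,0,0,-1],[0,0,4.0,0,0,0,-1],[0.2,-3.0,0,0,0,0,-1],[0.2,-4.5,0,0,0,-1.5,-1],[0.2,-5.0,0,0,0,-1.5,-1],[0.2,-5.0,0,0,0,-1.5,-1]]
  ]
}}

```text
time: 14.05
eef_pos: [0.4815, 0.1166, 0.309]
ee_rot: [-2.377, -2.054, -0.001]
wrist_force: [0.6, -0.1, -0.7]
width: 0.043
gripper_force: 40.9
```

Emit:
{"name": "drive_tool", "arguments": {
  "deltas": [
    [[0.3,-5.0,0,0,0,-1.5,-1],[0.3,-5.0,0,0,0,-1.5,-1],[0.3,-5.0,0,0,0,-1.5,-1],[0.3,-5.0,0,0,0,-1.5,-1],[0.3,-5.0,0,0,0,-1.5,-1],[0.3,-5.0,0,0,0,-1.5,-1],[0.3,-5.0,0,0,0,-1.5,-1],[0.1,-5.0,0,0,0,-0.6,-1]]
  ]
}}

```text
time: 15.05
eef_pos: [0.5039, -0.2831, 0.3089]
ee_rot: [-2.564, -1.815, -0.001]
wrist_force: [0.8, -0.3, -0.9]
width: 0.043
gripper_force: 40.9
```

Emit:
{"name": "drive_tool", "arguments": {
  "deltas": [
    [[0,-1.5,0,0,0,0,-1],[0,0,0,0,0,0,-1],[0,0,0,0,0,0,-1]]
  ]
}}

```text
time: 15.42
eef_pos: [0.5043, -0.295, 0.3086]
ee_rot: [-2.561, -1.817, -0.001]
wrist_force: [0.0, 1.0, -0.3]
width: 0.0434
gripper_force: 41.0
```

Emit:
{"name": "drive_tool", "arguments": {
  "deltas": [
    [[-0.07,-0.55,-2.0,0,0,0,-1],[0,0,-4.0,0,0,0,-1],[0,0,-4.0,0,0,0,-1],[0,0,-3.0,0,0,0,-1],[0,0,-1.7,0,0,0,-1],[0,0,-0.8,0,0,0,-1],[0,0,0,0,0,0,-1],[0,0,0,0,0,0,-1]]
  ]
}}

```text
time: 16.42
eef_pos: [0.5037, -0.3028, 0.1549]
ee_rot: [2.563, 1.814, 0.002]
wrist_force: [-0.5, -0.7, -1.3]
width: 0.043
gripper_force: 41.0
```

Emit:
{"name": "drive_tool", "arguments": {
  "deltas": [
    [[0,0.15,-0.4,0,0,0,-1],[0,0,-0.2,0,0,0,-1],[0,0,-0.15,0,0,0,-1],[0,0,-0.15,0,0,0,-1],[0,0,-0.1,0,0,0,-1],[0,0,0,0,0,0,-1]]
  ]
}}

```text
time: 17.18
eef_pos: [0.5031, -0.301, 0.1441]
ee_rot: [-2.565, -1.814, -0.0]
wrist_force: [-0.6, 0.2, 2.2]
width: 0.0432
gripper_force: 41.2
```

Emit:
{"name": "drive_tool", "arguments": {
  "deltas": [
    [[0,0,-0.1,0,0,0,-1],[0,0,0,0,0,0,-1]]
  ]
}}

```text
time: 17.42
eef_pos: [0.5031, -0.3012, 0.144]
ee_rot: [-2.565, -1.814, -0.001]
wrist_force: [-3.1, 2.0, 9.8]
width: 0.0431
gripper_force: 42.2
```

Contact at the expected height. Release and return for green (≈ .469, .221).

Emit:
{"name": "drive_tool", "arguments": {
  "deltas": [
    [[0,0,0.05,0,0,0,-1],[0,0,0,0,0,0,-0.3],[0,0,0,0,0,0,0.3],[0,0,0,0,0,0,1],[0,0,0,0,0,0,1],[0,0,1.0,0,0,0,1],[0,0,4.0,0,0,0,1],[0,0,5.0,0,0,0,1]]
  ]
}}

```text
time: 18.42
eef_pos: [0.5027, -0.3008, 0.2443]
ee_rot: [-2.564, -1.814, 0.002]
wrist_force: [1.0, -0.7, 0.0]
width: 0.0855
gripper_force: 0.0
```

Emit:
{"name": "drive_tool", "arguments": {
  "deltas": [
    [[0,1.5,3.5,0,0,0,1],[-0.2,4.0,3.0,0,0,1.5,1],[-0.3,5.0,0,0,0,1.5,1],[-0.3,5.0,0,0,0,1.5,1],[-0.3,5.0,0,0,0,1.5,1],[-0.3,5.0,0,0,0,1.5,1],[-0.3,5.0,0,0,0,1.5,1],[-0.3,5.0,0,0,0,1.5,1]]
  ]
}}

```text
time: 19.42
eef_pos: [0.4829, 0.0554, 0.3092]
ee_rot: [2.387, 2.042, 0.002]
wrist_force: [0.3, -0.7, 0.4]
width: 0.0853
gripper_force: 0.0
```

Emit:
{"name": "drive_tool", "arguments": {
  "deltas": [
    [[-0.3,5.0,0,0,0,1.5,1],[-0.3,4.0,0,0,0,1.5,1],[-0.3,4.0,0,0,0,1.0,1],[-0.3,3.5,0,0,0,0.5,1],[0,0,0,0,0,0,1],[0,0,0,0,0,0,1]]
  ]
}}

```text
time: 20.18
eef_pos: [0.4713, 0.2182, 0.3087]
ee_rot: [2.306, 2.132, 0.0]
wrist_force: [-0.2, 0.4, 0.4]
width: 0.0856
gripper_force: 0.0
```

```bash
python3 meas.py .4685 .2215 green
```

```text
t 20.18 tcp [0.4713 0.2182 0.3087] yaw_y -4.5 zt [ 4.e-04 -4.e-04 -1.e+00] F [-0.2  0.4  0.4]
green px [251.  188.2] area 287 box 242 260 179 197 pos [0.4683 0.2216 0.144 ] cm to go [-0.3   0.34]
```

Emit:
{"name": "drive_tool", "arguments": {
  "deltas": [
    [[-0.3,0.34,-3.0,0,0,0,1],[0,0,-4.0,0,0,0,1],[0,0,-4.0,0,0,0,1],[0,0,-2.7,0,0,0,1],[0,0,-1.3,0,0,0,1],[0,0,0,0,0,0,1],[0,0,0,0,0,0,-1],[0,0,0,0,0,0,-1]]
  ]
}}

```text
time: 21.22
eef_pos: [0.4687, 0.2227, 0.1595]
ee_rot: [2.306, 2.134, 0.003]
wrist_force: [-0.8, 0.4, -0.0]
width: 0.0517
gripper_force: 0.0
```

Emit:
{"name": "drive_tool", "arguments": {
  "deltas": [
    [[0,0,0,0,0,0,-1],[0,0,0,0,0,0,-1],[0,0,0,0,0,0,-1],[0,0,0,0,0,0,-1]]
  ]
}}

```text
time: 21.72
eef_pos: [0.4687, 0.2228, 0.1595]
ee_rot: [2.305, 2.134, 0.003]
wrist_force: [-1.1, -0.4, 6.2]
width: 0.0433
gripper_force: 40.3
```

Emit:
{"name": "drive_tool", "arguments": {
  "deltas": [
    [[0,0,2.0,0,0,0,-1],[0,0,4.0,0,0,0,-1],[0,0,5.0,0,0,0,-1],[0,0,4.0,0,0,0,-1],[0.4,-3.0,0,0,0,0,-1],[0.5,-4.5,0,0,0,-1.5,-1],[0.6,-5.0,0,0,0,-1.5,-1],[0.6,-5.0,0,0,0,-1.5,-1]]
  ]
}}

```text
time: 22.72
eef_pos: [0.4889, 0.0461, 0.3085]
ee_rot: [-2.388, -2.041, -0.001]
wrist_force: [0.1, -0.5, -1.2]
width: 0.0427
gripper_force: 41.2
```

Emit:
{"name": "drive_tool", "arguments": {
  "deltas": [
    [[0.7,-5.0,0,0,0,-1.8,-1],[0.7,-5.0,0,0,0,-1.8,-1],[0.7,-5.0,0,0,0,-1.8,-1],[0.7,-5.0,0,0,0,-1.8,-1],[0.6,-4.2,0,0,0,-1.8,-1],[0.4,-3.2,0,0,0,-1.4,-1],[0,0,0,0,0,0,-1],[0,0,0,0,0,0,-1]]
  ]
}}

```text
time: 23.72
eef_pos: [0.527, -0.2256, 0.308]
ee_rot: [-2.561, -1.817, -0.0]
wrist_force: [-0.9, 1.1, -1.8]
width: 0.0429
gripper_force: 41.1
```

Emit:
{"name": "drive_tool", "arguments": {
  "deltas": [
    [[0.15,-0.3,-2.0,0,0,0,-1],[0,0,-4.0,0,0,0,-1],[0,0,-4.0,0,0,0,-1],[0,0,-3.0,0,0,0,-1],[0,0,-1.6,0,0,0,-1],[0,0,-0.8,0,0,0,-1],[0,0,0,0,0,0,-1],[0,0,0,0,0,0,-1]]
  ]
}}

```text
time: 24.72
eef_pos: [0.5292, -0.2298, 0.1554]
ee_rot: [2.562, 1.816, 0.002]
wrist_force: [0.1, -0.1, -1.2]
width: 0.0431
gripper_force: 41.1
```

Emit:
{"name": "drive_tool", "arguments": {
  "deltas": [
    [[0,0,-0.4,0,0,0,-1],[0,0,-0.2,0,0,0,-1],[0,0,-0.15,0,0,0,-1],[0,0,-0.15,0,0,0,-1],[0,0,-0.1,0,0,0,-1],[0,0,0,0,0,0,-1]]
  ]
}}

```text
time: 25.48
eef_pos: [0.5286, -0.2295, 0.1443]
ee_rot: [-2.563, -1.817, 0.0]
wrist_force: [-0.6, 0.4, -1.1]
width: 0.0433
gripper_force: 41.1
```

Emit:
{"name": "drive_tool", "arguments": {
  "deltas": [
    [[0,0,-0.1,0,0,0,-1],[0,0,0,0,0,0,-1]]
  ]
}}

```text
time: 25.72
eef_pos: [0.5287, -0.2297, 0.1436]
ee_rot: [2.563, 1.817, 0.0]
wrist_force: [-0.0, -0.0, 0.8]
width: 0.043
gripper_force: 41.4
```

Emit:
{"name": "drive_tool", "arguments": {
  "deltas": [
    [[0,0,-0.05,0,0,0,-1],[0,0,0,0,0,0,-0.3],[0,0,0,0,0,0,0.3],[0,0,0,0,0,0,1],[0,0,0,0,0,0,1],[0,0,1.0,0,0,0,1],[0,0,4.0,0,0,0,1],[0,0,5.0,0,0,0,1]]
  ]
}}

```text
time: 26.72
eef_pos: [0.5282, -0.2294, 0.2438]
ee_rot: [-2.562, -1.816, 0.002]
wrist_force: [2.2, -0.1, -1.2]
width: 0.0853
gripper_force: 0.0
```

Emit:
{"name": "drive_tool", "arguments": {
  "deltas": [
    [[0,1.5,3.5,0,0,0,1],[-0.7,4.0,3.0,0,0,1.5,1],[-0.9,5.0,0,0,0,2,1],[-0.9,5.0,0,0,0,2,1],[-0.9,5.0,0,0,0,2,1],[-0.9,5.0,0,0,0,2,1],[-0.9,4.5,0,0,0,2,1],[-0.8,4.0,0,0,0,2,1]]
  ]
}}

```text
time: 27.72
eef_pos: [0.4682, 0.112, 0.3086]
ee_rot: [2.33, 2.108, 0.002]
wrist_force: [0.6, -0.1, -0.0]
width: 0.0854
gripper_force: 0.0
```

Emit:
{"name": "drive_tool", "arguments": {
  "deltas": [
    [[-0.5,3.0,0,0,0,1.5,1],[0,0,0,0,0,0,1],[0,0,0,0,0,0,1]]
  ]
}}

```text
time: 28.1
eef_pos: [0.4638, 0.1396, 0.3083]
ee_rot: [2.305, 2.134, 0.0]
wrist_force: [-0.5, -0.7, -0.3]
width: 0.0853
gripper_force: 0.0
```

```bash
python3 meas.py .462 .1455 blue
```

```text
t 28.1 tcp [0.4638 0.1396 0.3083] yaw_y -4.4 zt [ 5.e-04 -1.e-04 -1.e+00] F [-0.5 -0.7 -0.3]
blue px [251.1 186.6] area 321 box 241 261 177 196 pos [0.4611 0.1446 0.144 ] cm to go [-0.28  0.5 ]
```

Emit:
{"name": "drive_tool", "arguments": {
  "deltas": [
    [[-0.28,0.45,-3.0,0,0,0,1],[0,0,-4.0,0,0,0,1],[0,0,-4.0,0,0,0,1],[0,0,-2.7,0,0,0,1],[0,0,-1.3,0,0,0,1],[0,0,0,0,0,0,1],[0,0,0,0,0,0,-1],[0,0,0,0,0,0,-1]]
  ]
}}

```text
time: 29.15
eef_pos: [0.4614, 0.1452, 0.1589]
ee_rot: [2.304, 2.136, 0.003]
wrist_force: [-0.6, 0.3, 0.5]
width: 0.0512
gripper_force: 0.0
```

Emit:
{"name": "drive_tool", "arguments": {
  "deltas": [
    [[0,0,0,0,0,0,-1],[0,0,0,0,0,0,-1],[0,0,0,0,0,0,-1],[0,0,0,0,0,0,-1]]
  ]
}}

```text
time: 29.65
eef_pos: [0.4614, 0.1452, 0.1589]
ee_rot: [2.304, 2.136, 0.003]
wrist_force: [-0.9, -0.3, 6.7]
width: 0.0431
gripper_force: 40.2
```

Emit:
{"name": "drive_tool", "arguments": {
  "deltas": [
    [[0,0,2.0,0,0,0,-1],[0,0,4.0,0,0,0,-1],[0,0,5.0,0,0,0,-1],[0,0,4.0,0,0,0,-1],[0.8,-3.0,0,0,0,-1,-1],[1.2,-4.0,0,0,0,-2,-1],[1.5,-4.5,0,0,0,-2,-1],[1.5,-4.5,0,0,0,-2,-1]]
  ]
}}

```text
time: 30.65
eef_pos: [0.5109, -0.0161, 0.3081]
ee_rot: [-2.43, -1.991, -0.001]
wrist_force: [0.5, -0.1, -1.8]
width: 0.0431
gripper_force: 41.4
```

Emit:
{"name": "drive_tool", "arguments": {
  "deltas": [
    [[1.4,-4.5,0,0,0,-2,-1],[1.3,-4.0,0,0,0,-2,-1],[1.0,-3.5,0,0,0,-2,-1],[0.5,-2.2,0,0,0,-2,-1],[0,0,0,0,0,0,-1],[0,0,0,0,0,0,-1]]
  ]
}}

```text
time: 31.4
eef_pos: [0.5526, -0.1559, 0.3076]
ee_rot: [-2.561, -1.818, -0.0]
wrist_force: [0.6, 0.4, -2.1]
width: 0.0433
gripper_force: 41.3
```

Emit:
{"name": "drive_tool", "arguments": {
  "deltas": [
    [[0.05,-0.2,-2.0,0,0,0,-1],[0,0,-4.0,0,0,0,-1],[0,0,-4.0,0,0,0,-1],[0,0,-3.0,0,0,0,-1],[0,0,-1.6,0,0,0,-1],[0,0,-0.8,0,0,0,-1],[0,0,0,0,0,0,-1],[0,0,0,0,0,0,-1]]
  ]
}}

```text
time: 32.4
eef_pos: [0.554, -0.1592, 0.1549]
ee_rot: [2.562, 1.816, 0.002]
wrist_force: [0.3, 0.3, -1.9]
width: 0.043
gripper_force: 41.3
```

Emit:
{"name": "drive_tool", "arguments": {
  "deltas": [
    [[0,0,-0.4,0,0,0,-1],[0,0,-0.2,0,0,0,-1],[0,0,-0.15,0,0,0,-1],[0,0,-0.15,0,0,0,-1],[0,0,-0.1,0,0,0,-1],[0,0,0,0,0,0,-1]]
  ]
}}

```text
time: 33.15
eef_pos: [0.5533, -0.159, 0.1438]
ee_rot: [-2.563, -1.817, 0.0]
wrist_force: [-0.8, 0.1, -1.5]
width: 0.0435
gripper_force: 41.3
```

Emit:
{"name": "drive_tool", "arguments": {
  "deltas": [
    [[0,0,-0.1,0,0,0,-1],[0,0,0,0,0,0,-1]]
  ]
}}

```text
time: 33.4
eef_pos: [0.5534, -0.1591, 0.143]
ee_rot: [2.563, 1.817, 0.0]
wrist_force: [-0.2, -0.0, 0.9]
width: 0.043
gripper_force: 41.6
```

Emit:
{"name": "drive_tool", "arguments": {
  "deltas": [
    [[0,0,-0.05,0,0,0,-1],[0,0,0,0,0,0,-0.3],[0,0,0,0,0,0,0.3],[0,0,0,0,0,0,1],[0,0,0,0,0,0,1],[0,0,1.0,0,0,0,1],[0,0,4.0,0,0,0,1],[0,0,5.0,0,0,0,1]]
  ]
}}

```text
time: 34.4
eef_pos: [0.5529, -0.159, 0.2433]
ee_rot: [-2.562, -1.816, 0.002]
wrist_force: [0.7, -0.1, 1.0]
width: 0.085
gripper_force: 0.0
```

Emit:
{"name": "drive_tool", "arguments": {
  "deltas": [
    [[0,2.0,4.0,0,0,0,1],[0,5.0,2.0,0,0,0,1],[0,5.0,0,0,0,0,1],[0,5.0,0,0,0,0,1],[0,0,0,0,0,0,1],[0,0,0,0,0,0,1]]
  ]
}}

```text
time: 35.15
eef_pos: [0.5533, 0.0103, 0.3029]
ee_rot: [2.563, 1.816, 0.0]
wrist_force: [0.8, -1.2, -0.3]
width: 0.0853
gripper_force: 0.0
```

Run:
```python
from h import *; from station import ctrl
d=ctrl.camera('scene')['image'][60:180,205:345,::-1]; e=ctrl.camera('side')['image'][170:320,230:330,::-1]
f=lambda i:cv2.resize(i,(400,400),interpolation=cv2.INTER_CUBIC)
cv2.imwrite('pics/end.png',np.hstack([f(d),f(e)]))
```

```text
(no output)
```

View pics/end.png

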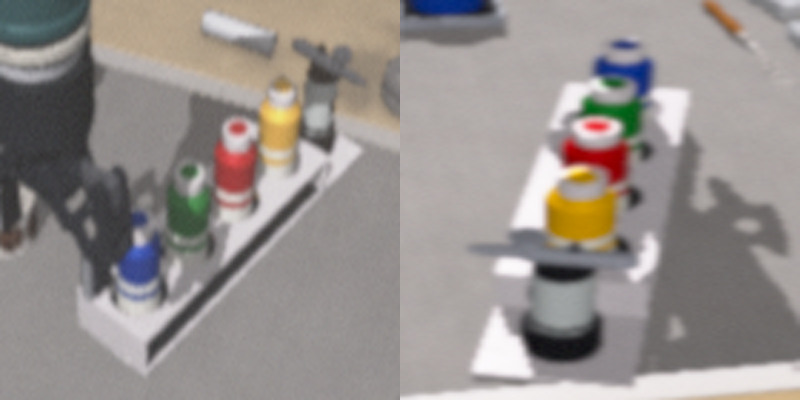

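All four bottles stand upright in the rack, yellow, red, green and blue counting from the airbrush (left crop about (280,120), (237,165), (188,208), (140,260)), and the gripper is clear.

```bash
python3 -c "
from station import ctrl; print(ctrl.hand_in())"
```

```text
the job is handed in; nothing more can be done
None
```

The job is handed in at about 35 s of the 115 s allowed: all four bottles stand upright in the spray rack, in the order yellow, red, green, blue counting from the airbrush, each lowered until it touched the floor of its hole before release.

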